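# Unhook the rinsing basket and stand it in the rinse pot

### The job

Take the brush-rinsing basket off its deep hook: lift its crossbar gently up against the sprung keeper, just far enough to pass the upturned tips, feeling the force rather than forcing it, and draw it out forwards. Then lower it gently into the rinse pot until it stands flat on the bottom, and let go of it. Leave everything else where it is.

Things in the scene. Friction and masses are not known exactly. Their poses are not given: they have to be found in the camera images.
- basket_grip (a point): Centre of the wooden grip of the brush-rinsing basket. Grip: upright square block 26 x 26 mm, 36 mm tall, standing on a thin steel stem (8 mm) that rises from the middle of the crossbar. The axes are the basket's: z up, y along the crossbar. Bar centre 78 mm below this point, basket foot 208 mm below. Basket and grip together weigh 0.25 to 0.5 kg.
- basket_bar (a point): Centre of the basket's round steel crossbar: 10 mm thick, 92 mm long along y. The basket hangs by it. Two 6 mm wire legs at y = +-43 mm lead from it down to the rim of the basket, 80 mm below.
- basket_foot (a point): Centre of the underside of the wire basket: round, 90 mm across, 50 mm high, standing flat on its foot.
- hook: Steel hook stand, fixed to the table. Origin on the table under the hook's seat; z up; the hook opens towards its -x, and the crossbar hangs in it along y. Behind: post at x = 79 to 103 mm, top 210 mm above the table. Base plate x = -55 to 145 mm, 110 mm wide, 12 mm thick.
- hook_seat (a point): Middle of the hook's seat, axes as the stand's: level with the tops of two fixed rest prongs, 170 mm above the table, at y = +-20 to 26 mm, from x = -18 mm back to the post. The crossbar lies on them, within 5 mm of x = 0.
- hook_mouth (a point): Fixed point 24 mm in front (-x) of the seat, at prong height. Here stand two upturned hook tips (y = +-26.5 to 33.5 mm; x = -20 to -27 mm from the seat). They sit on a carriage clamped at an unmeasured height (it does not slip): their rounded tops are 20 to 46 mm above the prongs, different each time. The tips' arms run back under the crossbar to the post.
- hook_throat (a point): Fixed point 40 mm above the seat, in the keeper's region. The sprung keeper, two flat polished fingers over the tips (x = -32 to 76 mm, 6 mm thick), rides on the same carriage: underside 8 mm above the tips' tops, so the 10 mm bar must push it up 2 mm or more while drawn out to -x. It gives at 3.5 N, then 4 N/mm: 11.5 N above the basket's weight just clears, 14 to 16 N is good; over 22 N is too much.
- pot_in (a point): Centre of the inner floor of the round aluminium rinse pot, fixed to the table: 106 mm wide inside, 114 mm outside, rim 70 mm above this point, floor 5 mm above the table. Two small wire ears on its sides. Contact force between basket and pot is to stay under 40 N.
- jar_mid (a point): glass jar with white lid, 60 mm across, 70 mm tall; point at its centre. Bystander, to be left alone.
- tape_mid (a point): roll of tape lying flat, 84 mm across, 25 mm high; point at its centre. Bystander.
- spray_mid (a point): spray can, 64 mm across, 190 mm tall, upright; point at its centre. Bystander.
- brushpot_mid (a point): white ceramic pot of brushes, 80 mm across, 100 mm tall (brushes reach 220 mm); point on its axis 50 mm up. Bystander.
- tin_mid (a point): paint tin, 100 mm across, 120 mm tall; point at its centre. Bystander.
- brush_grip (a point): paint brush lying flat; point on its handle. Bystander.
- knife_grip (a point): palette knife lying flat; point on its handle. Bystander.
Mind the look-alikes: they are no part of the job. What is shaped like the part that bears basket_grip but green or orange is not meant. Leave any orange look-alike of the hook alone.

How it is judged:
By the outcome, as a careful person would: the job done as asked, in the order asked, and still so for the second after the job is handed in, with the robot touching nothing.
It also fails if it takes over 61 s, if anything falls off the work surface, if the arm or the gripper's body presses on something with over 40 N, if the wrist force passes 120 N, or if a joint passes its speed limit or range.

### The arm

A 6-joint arm with a two-finger parallel gripper is mounted at the origin on the work surface. World frame = base frame: x ahead of the robot, y to its left, z up, the work surface at z = 0. Lengths are in m, angles in rad, forces in N, time in s.
With the tool pointing down it reaches from about 0.4 to 0.825 m from the base axis. Payload 7 kg.
Tool frame: the origin (TCP) lies at the very end of the fingers, on their centre line; the grasp point (between the pads) lies 19 mm behind it; x points along the fingers, y is the direction in which the jaws open and shut, and the axes are right-handed (so a half turn about x gives the same grasp; the last joint's range is limited). The gripper opens to 88 mm and grips with 3 to 60 N. Pads are 19 mm wide; open, the fingers measure 130 mm over their backs; the gripper's body (78 mm by 193 mm) begins 47 mm behind the grasp point.
Start: joints at [-1.06, 0.359, 0.012, 0, -1.224, -0.288], TCP at [0.149, -0.658, 0.227] pointing down, gripper open.
Joint ranges: [-3.07, 3.07], [-1.43, 2.12], [-1.02, 1.25], [-3.03, 1.67], [-3.05, -0], [-3.03, 3.03]. Speed limits (rad/s): [2.39, 2.39, 3.01, 3.14, 3.14, 3.14].

### API

Orientations are given as [roll, pitch, yaw] about the fixed x, y, z axes, in that order (R = Rz(yaw) Ry(pitch) Rx(roll)).
In Python, from station import arm, cams gives the robot as it stands. The module is installed in compiled form; this text tells all that it offers.
- The arm moves only by the tool carry_out, never from a script. Its argument "deltas" is a list of rows, each a list of 6 numbers: the shift along the tool's x, y, z in units of 0.04 m (1.0 is 0.04 m), then the turn, a rotation vector about the tool's x, y, z in units of 4 degrees (1.0 is 4 degrees). In form: [[tx, ty, tz, ax, ay, az], ...]. A call has 1 to 5 rows; each row shifts and turns the pose as measured when the row begins, along the tool's axes as they then stand; what a row does not reach is not made up. A row lasts 1/10 s, in which the tool goes at most 50 mm and 8.59 degrees, less where a joint would pass 70% of its speed; a pose out of reach is approached as far as the arm can. A call with a number of a shift or a turn outside -1 to 1 is refused whole. A call with a gripper value outside its range is refused whole. "hand" is the closure, from 0 (fully open) to 1 (shut), set as the call begins (left out, the last holds). The fingers move at their own pace and stop on an object; "newtons" is the grip in N (left out, the last holds). Time passes only in rows, so rows that do not move let the fingers close. It gives the time, the measured TCP pose, the force and the opening at its end, in the units of the state.
- arm.get_state(): the state, without advancing time (a new reading comes with each control period).
- cams.grab_frame(name): name is "scene" or "side" or "wrist"; returns a dict with "pixels" (420x560x3 uint8, red, green, blue), "fx", "fy", "cx", "cy" (pixels), "T" (4x4, takes a point from camera to world coordinates); the wrist camera has in their place "hand_eye" (4x4, takes a point from camera to tool coordinates, whose origin is the TCP and whose axes are the tool frame's). Camera axes: x right, y up, looking along -z (the intrinsics and any distortion apply to the point x, -y, -z); pixel columns grow to the right and rows downward; lengths in m; the calibration is good to about 2 mm. A picture is of the moment at which its call begins: read the wrist's pose just before it. There is no depth.
- arm.job_done(): hands the job in, once; it reports no verdict.
The state is a dict: "t": time; "q": joint angles; "qd": joint speeds; "joint_efforts": joint torques, N m; "eef_pos": TCP position; "ee_rot": TCP orientation; "force": force on the tool from outside, world axes, zero at the start; "moment": the same for the moment, N m; "width": finger opening in m.
Only numpy, scipy, OpenCV 4.12 (cv2) and the standard library are available. Lean on these libraries where they do the work, as an engineer would, in place of code of your own. Each camera call takes 0.05 s, during which the arm holds its last target.

## Working session

There is one attempt and no reset: what is moved stays moved. The work goes in short steps, Python scripts to look and compute and a tool call to move; the robot and the scene stay as the last step left them, time stands still between calls to the robot, and variables do not carry over. Pictures are saved under pics/ and viewed, and the job is handed in when it is done.

Besides the shell and the picture viewer there is one more tool, called as name(argument=value, ...), one argument or row to a line, values as JSON. carry_out: Moves the arm, as the interface text tells. Shifts and turns lie within -1 to 1; 1 stands for 0.04 m of shift or 4 degrees of turn. Its arguments: {"type":"object","properties":{"deltas":{"type":"array","items":{"type":"array","items":{"type":"number","minimum":-1,"maximum":1}}},"hand":{"type":"number"},"newtons":{"type":"number"}},"required":["deltas"]}

```bash
mkdir -p pics; cat > h.py <<'E'
import numpy as np, cv2
from station import arm, cams
def snap(n,f):
    d=cams.grab_frame(n); cv2.imwrite(f'pics/{f}.png',d['pixels'][:,:,::-1]); np.save(f'pics/{f}.npy',d,allow_pickle=True); return d
E
python3 - <<'E'
from h import *
print(arm.get_state())
for n in ['scene','side']:
    d=snap(n,n+'0'); print({k:v for k,v in d.items() if k!='pixels'})
s=arm.get_state(); d=snap('wrist','wrist0'); print({k:v for k,v in d.items() if k!='pixels'})
E
```

```text
{'t': 0.0, 'q': array([-1.05990414e+00,  3.59407804e-01,  1.10725522e-02, -3.36554168e-04,
       -1.22407687e+00, -2.88081607e-01]), 'qd': array([ 0.00097891,  0.00059983, -0.00123305,  0.00135835, -0.00138641,
       -0.00069777]), 'joint_efforts': array([-2.35414765e-03, -5.82719207e+01,  2.93051201e+01,  6.99707866e+00,
        7.05183222e-03, -1.63949671e-04]), 'eef_pos': array([ 0.14901258, -0.65786181,  0.22561755]), 'ee_rot': array([1.66554486, 1.56914984, 1.88824081]), 'force': array([-0.33442184,  0.24322063, -0.88392082]), 'moment': array([0.00736793, 0.00790727, 0.03213982]), 'width': 0.08770645232643402}
{'fx': 432.1976690308996, 'fy': 432.1976690308996, 'cx': 286.2194351683279, 'cy': 208.78678135680093, 'T': array([[-0.81904111, -0.42313473,  0.3874644 ,  0.88481599],
       [ 0.57368936, -0.61250567,  0.54379897,  0.60837659],
       [ 0.00722391,  0.66767792,  0.74441521,  1.01868139],
       [ 0.        ,  0.        ,  0.        ,  1.        ]])}
{'fx': 412.0048894955454, 'fy': 412.0048894955454, 'cx': 277.4547246453414, 'cy': 211.52561508022413, 'T': array([[-0.70103312,  0.47472708, -0.53215295, -0.15070677],
       [-0.71309521, -0.45941937,  0.52955554,  0.596987  ],
       [ 0.00691298,  0.75071169,  0.6605938 ,  0.88968424],
       [ 0.        ,  0.        ,  0.        ,  1.        ]])}
{'fx': 330.50201211466265, 'fy': 330.50201211466265, 'cx': 285.40282399896677, 'cy': 210.6315695091472, 'hand_eye': array([[-4.03129387e-04,  2.61764320e-01, -9.65131741e-01,
        -1.58630288e-01],
       [ 9.99999916e-01,  1.72052002e-04, -3.71029428e-04,
        -5.59698565e-04],
       [ 6.89305828e-05, -9.65131810e-01, -2.61764367e-01,
        -6.98319125e-02],
       [ 0.00000000e+00,  0.00000000e+00,  0.00000000e+00,
         1.00000000e+00]])}
```

View pics/scene0.png

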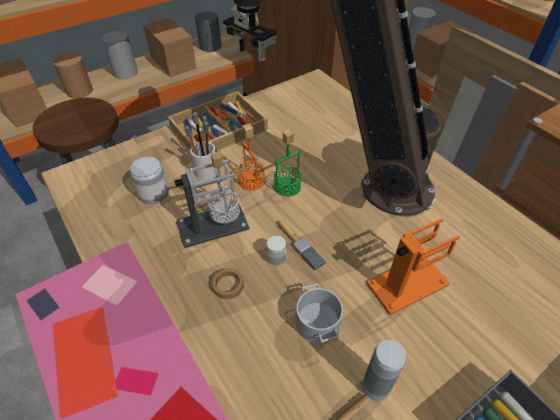

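View pics/side0.png

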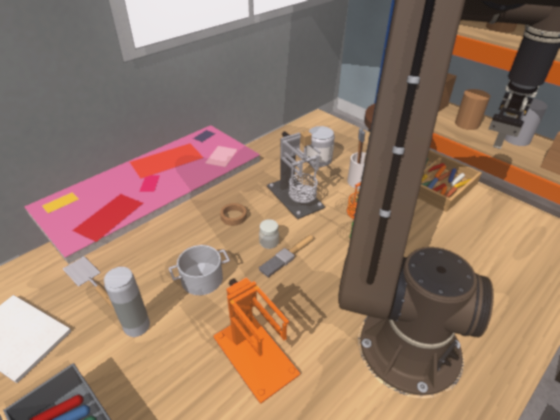

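View pics/wrist0.png

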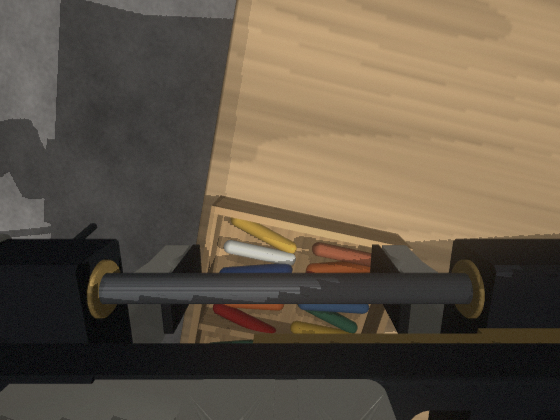

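Scene: the grey hook with the wire basket is at about (212,205), the pot at (319,315). Side: hook at (297,180), pot at (200,268). I'll enlarge these.

```bash
cat >> h.py <<'E'
def crop(f,x0,y0,w,h,s,o):
    im=cv2.imread(f'pics/{f}.png')[y0:y0+h,x0:x0+w]
    im=cv2.resize(im,None,fx=s,fy=s,interpolation=cv2.INTER_CUBIC)
    for x in range((x0+9)//10*10,x0+w,10):
        c=(0,255,255) if x%50==0 else (90,90,90)
        cv2.line(im,(int((x-x0+.5)*s),0),(int((x-x0+.5)*s),6 if x%50 else 14),(0,255,255),1)
        if x%20==0: cv2.putText(im,str(x),(int((x-x0)*s),24),0,.4,(0,255,255),1)
    for y in range((y0+9)//10*10,y0+h,10):
        cv2.line(im,(0,int((y-y0+.5)*s)),(8,int((y-y0+.5)*s)),(0,255,255),1)
        if y%20==0: cv2.putText(im,str(y),(10,int((y-y0+.5)*s)+4),0,.4,(0,255,255),1)
    cv2.imwrite(f'pics/{o}.png',im)
E
python3 - <<'E'
from h import *
crop('scene0',165,145,100,75+25,6,'s0hook')
crop('side0',260,120,90,100,6,'d0hook')
crop('scene0',280,270,80,80,6,'s0pot')
crop('side0',160,230,80,75,6,'d0pot')
E
```

```text
(no output)
```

View pics/s0hook.png

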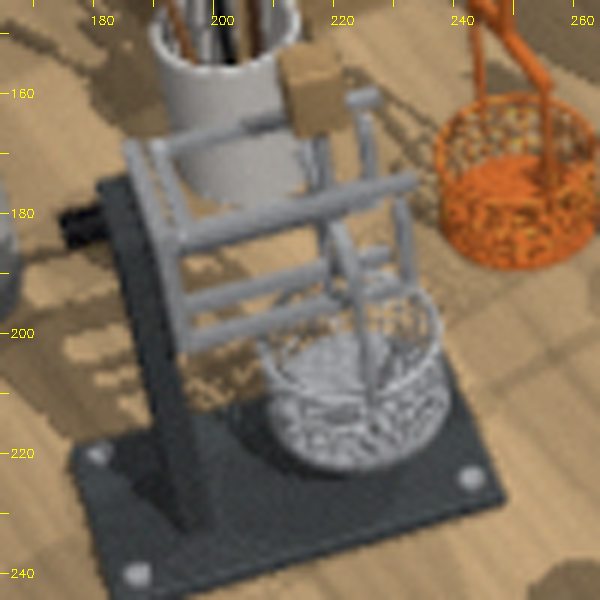

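View pics/d0hook.png

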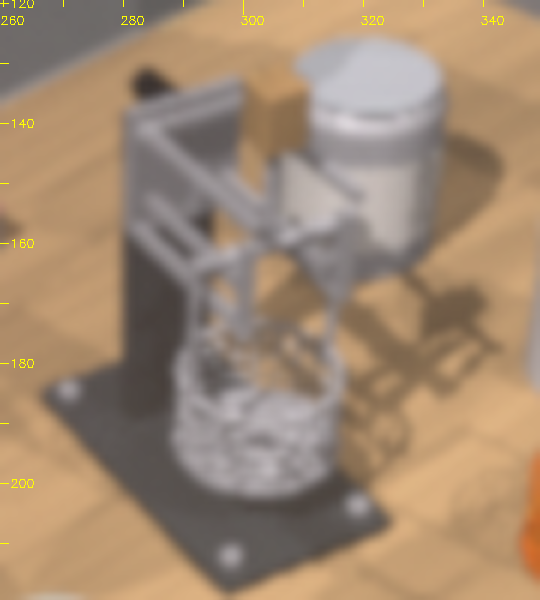

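View pics/s0pot.png

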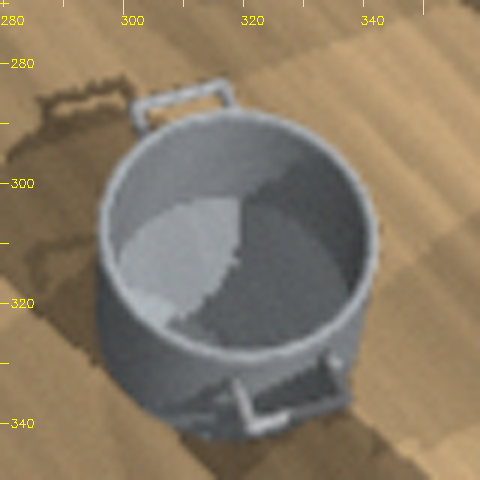

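View pics/d0pot.png

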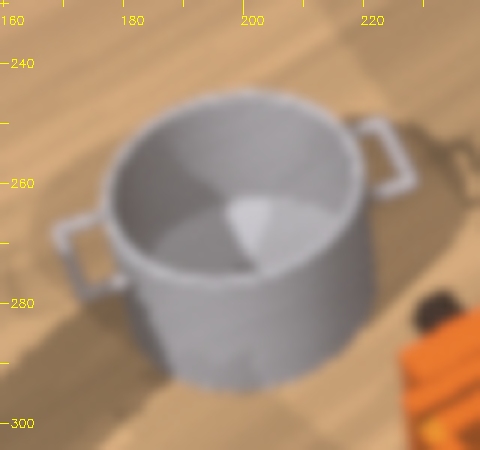

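```bash
cat >> h.py <<'E'
from scipy.optimize import least_squares
from scipy.spatial.transform import Rotation as Ro
def load(f): return np.load(f'pics/{f}.npy',allow_pickle=True).item()
def proj(d,P,T=None):
    T=d['T'] if T is None else T
    P=np.atleast_2d(P); c=(P-T[:3,3])@T[:3,:3]
    return np.c_[d['cx']+d['fx']*c[:,0]/-c[:,2], d['cy']-d['fy']*c[:,1]/-c[:,2]]
def ray(d,uv,T=None):
    T=d['T'] if T is None else T
    v=T[:3,:3]@np.array([(uv[0]-d['cx'])/d['fx'],-(uv[1]-d['cy'])/d['fy'],-1]); return T[:3,3],v/np.linalg.norm(v)
def onz(d,uv,z,T=None):
    o,v=ray(d,uv,T); return o+v*(z-o[2])/v[2]
def tri(L):
    A=np.zeros((3,3));b=np.zeros(3)
    for o,v in L:
        M=np.eye(3)-np.outer(v,v);A+=M;b+=M@o
    p=np.linalg.solve(A,b); return p,[np.linalg.norm((np.eye(3)-np.outer(v,v))@(p-o))*1e3 for o,v in L]
def tcpT(s):
    T=np.eye(4);T[:3,:3]=Ro.from_euler('xyz',s['ee_rot']).as_matrix();T[:3,3]=s['eef_pos'];return T
E
python3 - <<'E'
from h import *
np.set_printoptions(precision=4,suppress=True)
s=load('scene0');d=load('side0')
print('grip',tri([ray(s,(215.5,160)),ray(d,(305.5,139))]))
print('gripcentre corners')
for n,c,us in [('s',s,[(177,220),(183,245),(249,228)]),('d',d,[(266,185.5),(324.5,206),(297,218)])]:
    for u in us: print(n,u,onz(c,u,.012))
for n,c,us in [('s',s,[(179.5,220),(186.5,240),(241.5,224)]),('d',d,[(269,184.5),(319,203.5),(298,212)])]:
    for u in us: print('bolt',n,u,onz(c,u,.014))
print('pot rim', tri([ray(s,(319,308.5)),ray(d,(198.5,260.5))]), onz(s,(319,308.5),.075),onz(d,(198.5,260.5),.075))
# rim points
for n,c,us in [('s',s,[(296.5,308),(342,309),(317,288),(321,330)]),('d',d,[(177.5,264),(220,258),(200,244.8),(194,276.5)])]:
    for u in us: print('rim',n,u,onz(c,u,.075))
E
```

```text
grip (array([ 0.5389, -0.2032,  0.2488]), [np.float64(0.20441623806997458), np.float64(0.20441623806976428)])
gripcentre corners
s (177, 220) [ 0.6613 -0.2788  0.012 ]
s (183, 245) [ 0.6885 -0.1817  0.012 ]
s (249, 228) [ 0.4974 -0.1271  0.012 ]
d (266, 185.5) [ 0.6816 -0.1739  0.012 ]
d (324.5, 206) [ 0.4686 -0.2367  0.012 ]
d (297, 218) [ 0.4911 -0.1293  0.012 ]
bolt s (179.5, 220) [ 0.6555 -0.2727  0.014 ]
bolt s (186.5, 240) [ 0.6724 -0.1909  0.014 ]
bolt s (241.5, 224) [ 0.5086 -0.1518  0.014 ]
bolt d (269, 184.5) [ 0.6766 -0.1836  0.014 ]
bolt d (319, 203.5) [ 0.4881 -0.2314  0.014 ]
bolt d (298, 212) [ 0.5071 -0.1508  0.014 ]
pot rim (array([0.5135, 0.2292, 0.0717]), [np.float64(0.5461231186402217), np.float64(0.5461231186401101)]) [0.5149 0.2311 0.075 ] [0.511  0.2301 0.075 ]
rim s (296.5, 308) [0.5591 0.1988 0.075 ]
rim s (342, 309) [0.4698 0.2641 0.075 ]
rim s (317, 288) [0.4837 0.1828 0.075 ]
rim s (321, 330) [0.5456 0.2781 0.075 ]
rim d (177.5, 264) [0.5392 0.2766 0.075 ]
rim d (220, 258) [0.4785 0.184  0.075 ]
rim d (200, 244.8) [0.5547 0.1929 0.075 ]
rim d (194, 276.5) [0.4749 0.2706 0.075 ]
```

```bash
python3 - <<'E'
from h import *
np.set_printoptions(precision=4,suppress=True)
s=load('scene0')
print(tcpT(arm.get_state()))
for n,u,z in [('orangeB',(252,182),.025),('greenB',(288,182),.025),('greengrip',(288,137),.213),('orangegrip',(243,130),.213),('jar',(276,243),.07),('spray',(388,350),.19),('brushpot',(203,180),.03),('oh',(405,290),.006),('tin',(150,180),.05),('tape',(227,283),.012)]: print(n,onz(s,u,z))
crop('scene0',225,120,90,90,6,'s0look')
E
```

```text
[[-0.0004 -0.2209  0.9753  0.149 ]
 [ 0.0012  0.9753  0.2209 -0.658 ]
 [-1.      0.0012 -0.0001  0.2259]
 [ 0.      0.      0.      1.    ]]
orangeB [ 0.3922 -0.2774  0.025 ]
greenB [ 0.2953 -0.2106  0.025 ]
greengrip [ 0.2984 -0.2096  0.213 ]
orangegrip [ 0.3902 -0.3128  0.213 ]
jar [0.4868 0.003  0.07  ]
spray [0.5035 0.4285 0.19  ]
brushpot [ 0.5212 -0.3715  0.03  ]
oh [0.2628 0.2921 0.006 ]
tin [ 0.6675 -0.4475  0.05  ]
tape [0.6477 0.003  0.012 ]
```

View pics/s0look.png

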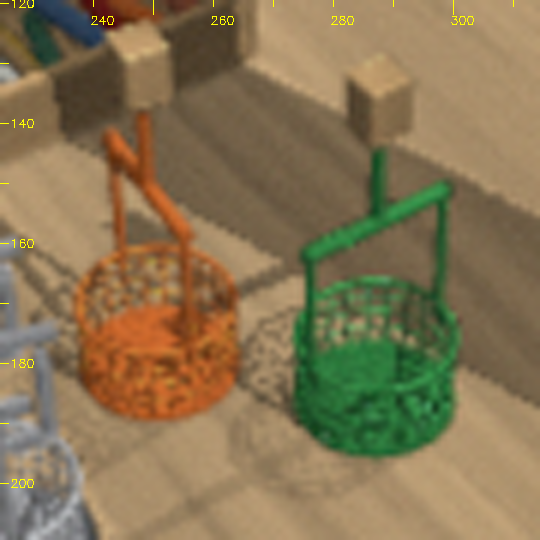

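carry_out(
  deltas=[
    [-0.6,0.15,0.6,-0.6,0,0],
    [-0.6,0.15,1,-0.97,0,0],
    [-0.6,0.15,1,-0.97,0,0],
    [-0.6,0.15,1,-0.97,0,0],
    [-0.4,0.15,1,-0.97,0,0],
  ],
  hand=0,
)

```text
t: 0.65
eef_pos: [0.3113, -0.5652, 0.3351]
ee_rot: [1.525, 1.558, 2.063]
force: [0.3, -0.6, 0.8]
width: 0.0877
```

carry_out(
  deltas=[
    [0,0.15,1,-0.97,0,0],
    [0,0.15,1,-0.97,0,0],
    [0,0.15,1,-0.97,0,0],
    [0,0.15,1,-0.97,0,0],
    [0,0.15,1,-0.97,0,0],
  ],
)

```text
t: 1.15
eef_pos: [0.454, -0.4116, 0.3375]
ee_rot: [1.119, 1.56, 2.009]
force: [-0.0, -0.5, -0.5]
width: 0.0875
```

```bash
cat >> h.py <<'E'
def goal(p,az,pr=True):
    """tool x down, tool y at azimuth az (deg)"""
    s=arm.get_state();T=tcpT(s);a=np.radians(az)
    y=np.array([np.cos(a),np.sin(a),0]);x=np.array([0,0,-1.]);R=np.c_[x,y,np.cross(x,y)]
    dp=T[:3,:3].T@(np.array(p)-T[:3,3]); rv=Ro.from_matrix(T[:3,:3].T@R).as_rotvec()
    print('t',s['t'],'shift units',np.round(dp/.04,3),'turn units',np.round(np.degrees(rv)/4,3),'F',np.round(s['force'],2),'pos',np.round(s['eef_pos'],4),'w',s['width'])
E
python3 - <<'E'
from h import *
goal([.539,-.203,.33],165)
E
```

```text
t 1.15 shift units [0.228 1.629 5.39 ] turn units [-5.998  0.092 -0.119] F [-0.02 -0.5  -0.5 ] pos [ 0.454  -0.4116  0.3375] w 0.08754729047526116
```

carry_out(
  deltas=[
    [0.05,0.3,1,-1,0,0],
    [0.05,0.23,1,-1,0,0],
    [0.05,0.16,1,-1,0,0],
    [0.05,0.09,1,-1,0,0],
    [0,0.02,1,-1,0,0],
  ],
)

```text
t: 1.65
eef_pos: [0.5316, -0.214, 0.3288]
ee_rot: [0.905, 1.558, 2.159]
force: [0.8, -0.6, 0.3]
width: 0.0877
```

```bash
python3 - <<'E'
from h import *
goal([.539,-.203,.33],165)
E
```

```text
t 1.65 shift units [-0.029 -0.09   0.319] turn units [-0.782  0.117 -0.141] F [ 0.8  -0.56  0.33] pos [ 0.5316 -0.214   0.3288] w 0.08771312936384085
```

carry_out(
  deltas=[
    [0,-0.08,0.3,-0.75,0.1,-0.12],
    [0,0,0,0,0,0],
  ],
)

```text
t: 1.85
eef_pos: [0.5399, -0.1989, 0.3284]
ee_rot: [0.772, 1.569, 2.088]
force: [-0.7, 0.2, -0.5]
width: 0.0877
```

```bash
python3 - <<'E'
from h import *
goal([.539,-.203,.33],165)
s=arm.get_state();d=cams.grab_frame('wrist');d['T']=tcpT(s)@d['hand_eye'];np.save('pics/wrist1.npy',d,allow_pickle=True);cv2.imwrite('pics/wrist1.png',d['pixels'][:,:,::-1])
snap('scene','scene1')
crop('wrist1',130,100,300,300,2.6,'w1c')
E
```

```text
t 1.85 shift units [-0.041 -0.005 -0.106] turn units [ 0.106  0.023 -0.023] F [-0.68  0.19 -0.53] pos [ 0.5399 -0.1989  0.3284] w 0.08771794965621432
```

View pics/wrist1.png

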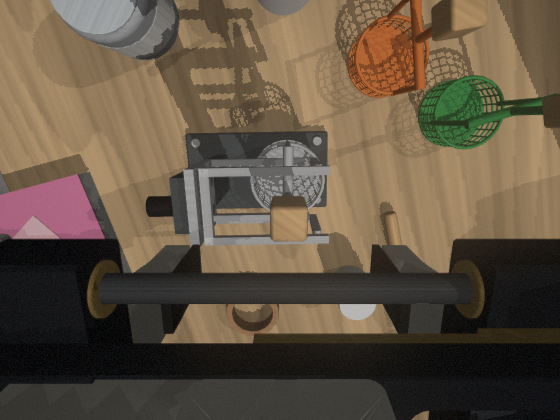

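```bash
python3 - <<'E'
from h import *
crop('wrist1',140,110,210,150,3.8,'w1c')
E
```

```text
(no output)
```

View pics/w1c.png

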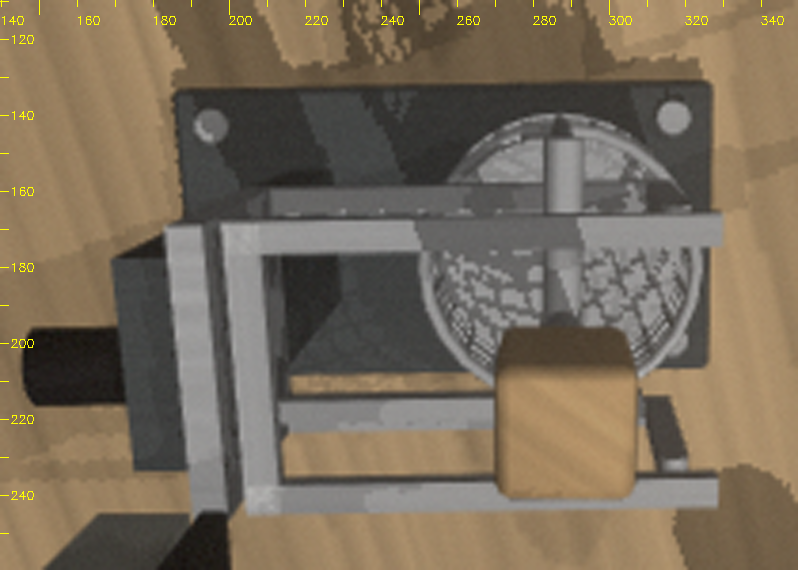

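```bash
python3 - <<'E'
from h import *
np.set_printoptions(precision=4,suppress=True)
w=load('wrist1');T=w['T'];s=load('scene0');d=load('side0')
P=[onz(w,u,.012) for u in [(184,133),(324,131.5),(323.5,206)]];print(P, np.linalg.norm(P[0]-P[1]),np.linalg.norm(P[2]-P[1]))
v=P[0]-P[1];a=np.degrees(np.arctan2(v[1],v[0]));v2=P[2]-P[1];print('yaw',a,np.degrees(np.arctan2(v2[1],v2[0]))-90)
u=np.array([np.cos(np.radians(a)),np.sin(np.radians(a)),0]);n=np.array([-u[1],u[0],0])
org=(P[1]+P[2])/2+.055*u;print('origin',org)
for c in [(268.5,241.5),(304.5,241.5),(268.5,206),(304.5,206)]: print('top',onz(w,c,.271))
g=onz(w,(286.5,223.8),.271);print('grip',g,'rel',(g-org)@u,(g-org)@n)
b=[onz(w,(x,150),.18) for x in (281.5,286.7,292)];print('bar',b,[(q-org)@u for q in b])
print(tri([ray(w,(286.5,223.8)),ray(s,(215.5,156)),ray(d,(305.5,134))]))
print(proj(s,g),proj(d,g), proj(w,g-[0,0,.036]))
E
```

```text
[array([ 0.6638, -0.2866,  0.012 ]), array([ 0.4737, -0.2392,  0.012 ]), array([ 0.4983, -0.1345,  0.012 ])] 0.19583853272431437 0.10761570853379158
yaw -13.98391686136604 -13.209081646018134
origin [ 0.5394 -0.2002  0.012 ]
top [ 0.5544 -0.1919  0.271 ]
top [ 0.5302 -0.1856  0.271 ]
top [ 0.5477 -0.2165  0.271 ]
top [ 0.5242 -0.2104  0.271 ]
grip [ 0.5391 -0.2012  0.271 ] rel -5.3222466570019835e-05 -0.0011261009585146514
bar [array([ 0.5325, -0.243 ,  0.18  ]), array([ 0.5279, -0.2418,  0.18  ]), array([ 0.5232, -0.2406,  0.18  ])] [np.float64(0.003680394547076156), np.float64(-0.0010856304186023901), np.float64(-0.005943574393794167)]
(array([ 0.5388, -0.2001,  0.2662]), [np.float64(0.6867210195558795), np.float64(0.7890612846667), np.float64(1.1176233762516123)])
[[214.868  154.1411]] [[305.4286 132.5533]] [[286.2748 210.0276]]
```

```bash
python3 - <<'E'
from h import *
goal([.539,-.2012,.239],166)
E
```

```text
t 1.95 shift units [ 2.235 -0.005 -0.025] turn units [-0.202  0.024 -0.029] F [-0.08  0.42 -0.28] pos [ 0.5392 -0.2004  0.3284] w 0.08762590899409939
```

carry_out(
  deltas=[
    [0.6,0,-0.02,-0.2,0,0],
    [0.8,0,0,0,0,0],
    [0.5,0,0,0,0,0],
    [0.3,0,0,0,0,0],
    [0,0,0,0,0,0],
  ],
)

```text
t: 2.45
eef_pos: [0.5372, -0.2069, 0.2386]
ee_rot: [0.236, 1.569, 1.551]
force: [-0.2, -0.0, 0.0]
width: 0.0879
```

```bash
python3 - <<'E'
from h import *
goal([.539,-.2012,.239],166)
s=arm.get_state();d=cams.grab_frame('wrist');d['T']=tcpT(s)@d['hand_eye'];np.save('pics/wrist2.npy',d,allow_pickle=True);cv2.imwrite('pics/wrist2.png',d['pixels'][:,:,::-1])
E
```

```text
t 2.45 shift units [-0.01  -0.007  0.148] turn units [-0.155  0.019 -0.004] F [-0.21 -0.04  0.04] pos [ 0.5372 -0.2069  0.2386] w 0.0878624002530372
```

View pics/wrist2.png

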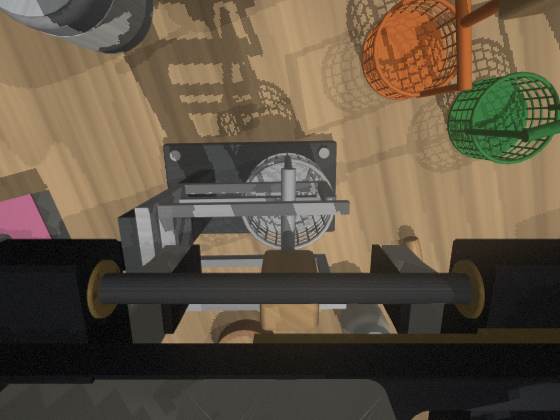

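carry_out(
  deltas=[
    [0,0.06,0.15,-0.15,0,0],
    [0,0,0,0,0,0],
  ],
)

```text
t: 2.7
eef_pos: [0.5377, -0.2012, 0.2417]
ee_rot: [-1.296, 1.567, 0.03]
force: [-0.4, 0.0, -0.8]
width: 0.0873
```

```bash
python3 - <<'E'
from h import *
goal([.539,-.2012,.239],166)
s=arm.get_state();d=cams.grab_frame('wrist');d['T']=tcpT(s)@d['hand_eye'];np.save('pics/wrist3.npy',d,allow_pickle=True);cv2.imwrite('pics/wrist3.png',d['pixels'][:,:,::-1])
crop('wrist3',140,130,270,220,2.9,'w3c')
E
```

```text
t 2.7 shift units [ 0.069 -0.032  0.009] turn units [-0.009  0.015  0.052] F [-0.37  0.03 -0.77] pos [ 0.5377 -0.2012  0.2417] w 0.08727090721547719
```

View pics/w3c.png

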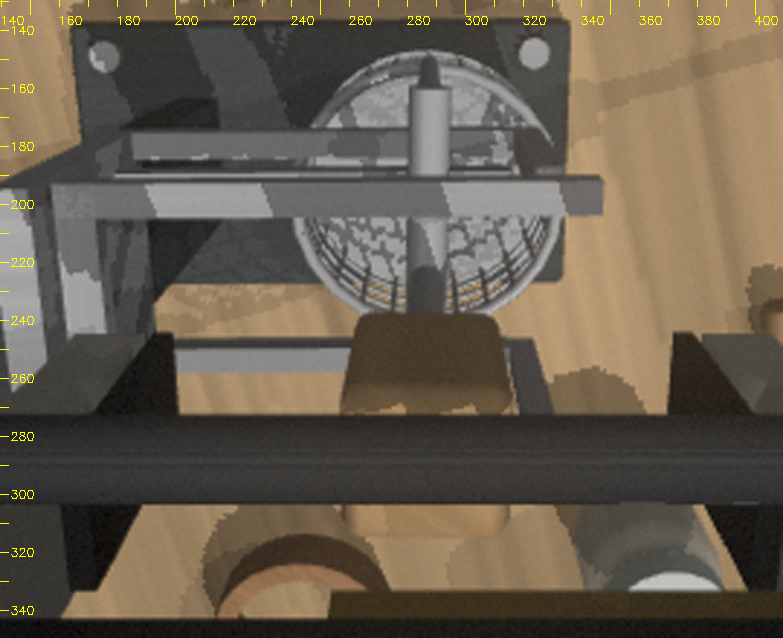

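carry_out(
  deltas=[
    [0.08,0,0,0,0,0],
    [0,0,0,0,0,0],
    [0,0,0,0,0,0],
    [0,0,0,0,0,0],
    [0,0,0,0,0,0],
  ],
  hand=1,
  newtons=15,
)

```text
t: 3.25
eef_pos: [0.5388, -0.2011, 0.2404]
ee_rot: [-1.392, 1.563, -0.066]
force: [-0.1, 0.1, -0.0]
width: 0.0536
```

carry_out(
  deltas=[
    [0,0,0,0,0,0],
    [0,0,0,0,0,0],
    [0,0,0,0,0,0],
    [0,0,0,0,0,0],
  ],
)

```text
t: 3.65
eef_pos: [0.5382, -0.2012, 0.2404]
ee_rot: [-1.405, 1.565, -0.079]
force: [-0.7, 1.2, 2.1]
width: 0.0262
```

Gripped at 26 mm width, as expected. Raising the grip force and reading the baseline.

carry_out(
  deltas=[
    [0,0,0,0,0,0],
    [0,0,0,0,0,0],
    [0,0,0,0,0,0],
  ],
  newtons=50,
)

```text
t: 3.95
eef_pos: [0.5382, -0.201, 0.2404]
ee_rot: [-1.357, 1.565, -0.03]
force: [-0.1, 0.9, 0.8]
width: 0.0258
```

```bash
python3 - <<'E'
from h import *
goal([.539,-.2012,.239],166)
for i in range(3): print(arm.get_state()['force'])
snap('scene','scene4'); crop('scene4',165,130,100,100,6,'s4')
crop('wrist1',140,110,210,150,3.8,'w1c')
E
```

```text
t 3.95 shift units [ 0.034 -0.021  0.   ] turn units [0.001 0.019 0.086] F [-0.09  0.92  0.76] pos [ 0.5382 -0.201   0.2404] w 0.025774170402857826
[-0.08995411  0.91956052  0.75919684]
[-0.08995411  0.91956052  0.75919684]
[-0.08995411  0.91956052  0.75919684]
```

View pics/s4.png

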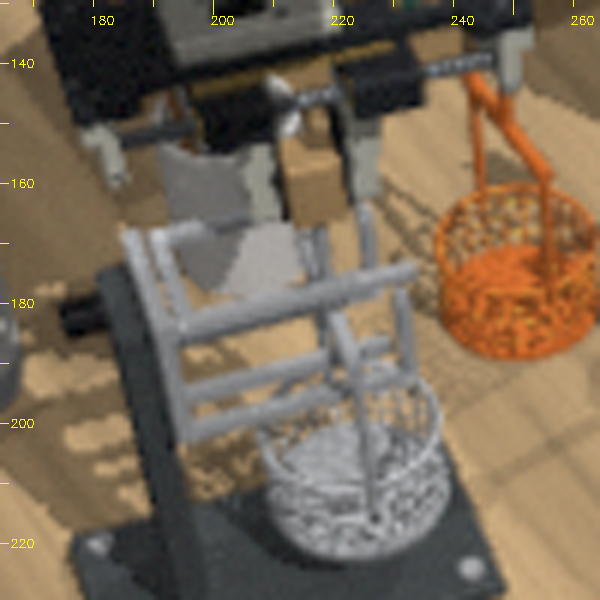

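```bash
python3 - <<'E'
from h import *
w=load('wrist1')
for z in (.19,.2,.21,.22,.23,.24):
    a=onz(w,(327,165.8),z);b=onz(w,(326,243.2),z)
    a2=onz(w,(250,168.5),z);b2=onz(w,(250,245),z)
    print(z,np.linalg.norm(a-b)*1e3,'outer edges; expect 67?', np.linalg.norm(a2-b2)*1e3)
E
```

```text
0.19 74.07425764399603 outer edges; expect 67? 73.4653808103998
0.2 71.57910685499961 outer edges; expect 67? 70.99073970398499
0.21 69.08395606600318 outer edges; expect 67? 68.51609859757022
0.22 66.58880527700674 outer edges; expect 67? 66.04145749115543
0.23 64.0936544880103 outer edges; expect 67? 63.56681638474064
0.24 61.59850369901388 outer edges; expect 67? 61.092175278325826
```

carry_out(
  deltas=[
    [-0.1,0,0,0,0,0],
    [-0.1,0,0,0,0,0],
    [-0.1,0,0,0,0,0],
    [0,0,0,0,0,0],
  ],
)

```text
t: 4.4
eef_pos: [0.5377, -0.2008, 0.252]
ee_rot: [-1.199, 1.566, 0.127]
force: [1.1, -0.6, -3.5]
width: 0.0258
```

carry_out(
  deltas=[
    [0,0,0,0,0,0],
  ],
)

```text
t: 4.5
eef_pos: [0.5377, -0.2007, 0.252]
ee_rot: [-1.163, 1.566, 0.163]
force: [0.3, -0.4, -2.7]
width: 0.0259
```

carry_out(
  deltas=[
    [0,0,0,0,0,0],
  ],
)

```text
t: 4.6
eef_pos: [0.5377, -0.2007, 0.2519]
ee_rot: [-1.146, 1.566, 0.18]
force: [-0.2, 0.3, -3.4]
width: 0.0263
```

carry_out(
  deltas=[
    [0,0,0,0,0,0],
  ],
)

```text
t: 4.7
eef_pos: [0.5376, -0.2007, 0.2517]
ee_rot: [-1.122, 1.567, 0.204]
force: [-0.5, 0.1, -2.8]
width: 0.0262
```

```bash
python3 - <<'E'
from h import *
goal([.539,-.2012,.262],166)
E
```

```text
t 4.7 shift units [-0.256 -0.038 -0.004] turn units [-0.005  0.026  0.054] F [-0.52  0.09 -2.81] pos [ 0.5376 -0.2007  0.2517] w 0.02616375377834522
```

carry_out(
  deltas=[
    [-0.1,-0.02,0,0,0,0],
    [-0.1,-0.02,0,0,0,0],
  ],
)

```text
t: 4.9
eef_pos: [0.5387, -0.201, 0.2595]
ee_rot: [-0.951, 1.568, 0.375]
force: [0.3, 0.9, -2.9]
width: 0.0259
```

carry_out(
  deltas=[
    [-0.05,0,0,0,0,0],
    [0,0,0,0,0,0],
  ],
)

```text
t: 5.1
eef_pos: [0.5393, -0.2012, 0.2626]
ee_rot: [-1.129, 1.567, 0.197]
force: [0.3, 1.1, -2.5]
width: 0.0259
```

carry_out(
  deltas=[
    [-0.05,0,0,0,0,0],
    [0,0,0,0,0,0],
  ],
)

```text
t: 5.3
eef_pos: [0.5393, -0.2011, 0.2649]
ee_rot: [-1.142, 1.566, 0.184]
force: [0.3, 0.2, -2.6]
width: 0.0257
```

carry_out(
  deltas=[
    [-0.05,0,0,0,0,0],
    [0,0,0,0,0,0],
  ],
)

```text
t: 5.5
eef_pos: [0.5392, -0.2011, 0.267]
ee_rot: [-1.127, 1.567, 0.199]
force: [-0.6, 0.6, -3.3]
width: 0.0259
```

carry_out(
  deltas=[
    [-0.03,0,0,0,0,0],
    [0,0,0,0,0,0],
  ],
)

```text
t: 5.7
eef_pos: [0.5392, -0.2011, 0.2682]
ee_rot: [-1.104, 1.567, 0.222]
force: [0.1, 0.2, -3.4]
width: 0.0255
```

carry_out(
  deltas=[
    [-0.03,0,0,0,0,0],
    [0,0,0,0,0,0],
  ],
)

```text
t: 5.9
eef_pos: [0.5391, -0.2011, 0.2694]
ee_rot: [-1.083, 1.567, 0.243]
force: [-0.6, -0.4, -3.2]
width: 0.0259
```

carry_out(
  deltas=[
    [-0.03,0,0,0,0,0],
    [0,0,0,0,0,0],
  ],
)

```text
t: 6.1
eef_pos: [0.5391, -0.2011, 0.2707]
ee_rot: [-1.089, 1.567, 0.238]
force: [-0.8, 0.4, -3.3]
width: 0.0259
```

carry_out(
  deltas=[
    [-0.03,0,0,0,0,0],
    [0,0,0,0,0,0],
  ],
)

```text
t: 6.3
eef_pos: [0.5389, -0.201, 0.2715]
ee_rot: [-0.916, 1.568, 0.409]
force: [0.8, -0.4, -3.7]
width: 0.0257
```

carry_out(
  deltas=[
    [-0.03,0,0,0,0,0],
    [0,0,0,0,0,0],
  ],
)

```text
t: 6.5
eef_pos: [0.5388, -0.2008, 0.2718]
ee_rot: [-0.647, 1.568, 0.679]
force: [1.9, -1.1, -6.3]
width: 0.0261
```

carry_out(
  deltas=[
    [-0.02,0,0,0,0,0],
    [0,0,0,0,0,0],
  ],
)

```text
t: 6.7
eef_pos: [0.5388, -0.2008, 0.2719]
ee_rot: [-0.377, 1.568, 0.949]
force: [1.7, -1.6, -7.9]
width: 0.0256
```

carry_out(
  deltas=[
    [-0.02,0,0,0,0,0],
    [0,0,0,0,0,0],
  ],
)

```text
t: 6.9
eef_pos: [0.5388, -0.2008, 0.2723]
ee_rot: [-0.201, 1.568, 1.125]
force: [0.8, -0.8, -8.0]
width: 0.0255
```

carry_out(
  deltas=[
    [-0.02,0,0,0,0,0],
    [0,0,0,0,0,0],
  ],
)

```text
t: 7.1
eef_pos: [0.5388, -0.2007, 0.2726]
ee_rot: [-0.004, 1.568, 1.321]
force: [2.1, -2.0, -9.6]
width: 0.0255
```

carry_out(
  deltas=[
    [-0.03,0,0,0,0,0],
    [0,0,0,0,0,0],
  ],
)

```text
t: 7.3
eef_pos: [0.5385, -0.2006, 0.2731]
ee_rot: [0.41, 1.568, 1.735]
force: [1.9, -1.7, -11.5]
width: 0.0254
```

carry_out(
  deltas=[
    [-0.03,0,0,0,0,0],
    [0,0,0,0,0,0],
  ],
)

```text
t: 7.5
eef_pos: [0.5384, -0.2004, 0.2735]
ee_rot: [0.639, 1.567, 1.964]
force: [3.6, -2.3, -12.4]
width: 0.0254
```

carry_out(
  deltas=[
    [-0.03,0,0,0,0,0],
    [0,0,0,0,0,0],
  ],
)

```text
t: 7.7
eef_pos: [0.5382, -0.2004, 0.274]
ee_rot: [0.816, 1.566, 2.14]
force: [4.1, -2.2, -14.9]
width: 0.0259
```

carry_out(
  deltas=[
    [-0.03,-0.01,0,0,0,0],
    [0,0,0,0,0,0],
  ],
)

```text
t: 7.9
eef_pos: [0.5382, -0.2004, 0.2743]
ee_rot: [0.985, 1.565, 2.309]
force: [3.5, -4.0, -16.4]
width: 0.026
```

carry_out(
  deltas=[
    [-0.03,0,0,0,0,0],
    [0,0,0,0,0,0],
  ],
)

```text
t: 8.1
eef_pos: [0.5382, -0.2003, 0.2748]
ee_rot: [1.039, 1.565, 2.363]
force: [4.1, -3.0, -17.8]
width: 0.0256
```

```bash
python3 - <<'E'
from h import *
goal([.539,-.2012,.2745],166)
s=arm.get_state();d=cams.grab_frame('wrist');d['T']=tcpT(s)@d['hand_eye'];np.save('pics/wrist5.npy',d,allow_pickle=True);cv2.imwrite('pics/wrist5.png',d['pixels'][:,:,::-1])
crop('wrist5',130,120,270,220,2.9,'w5c')
snap('scene','scene5'); crop('scene5',165,130,100,100,6,'s5')
print(arm.get_state()['force'],arm.get_state()['moment'])
E
```

```text
t 8.1 shift units [ 0.008 -0.025 -0.017] turn units [-0.029  0.046 -0.077] F [  4.06  -3.04 -17.82] pos [ 0.5382 -0.2003  0.2748] w 0.02557300915497262
[  3.44347947  -3.11923359 -17.80750084] [-1.25608049 -1.66872563  0.04819438]
```

View pics/w5c.png

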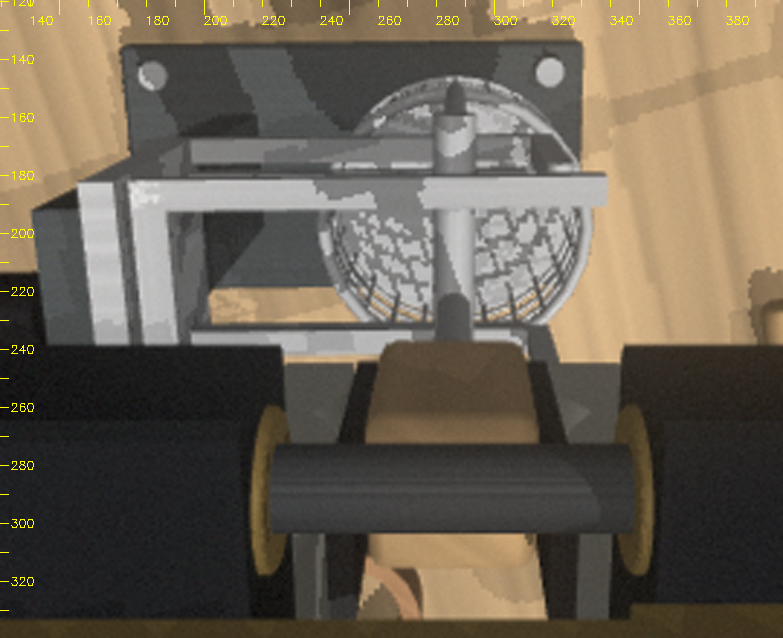

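View pics/s5.png

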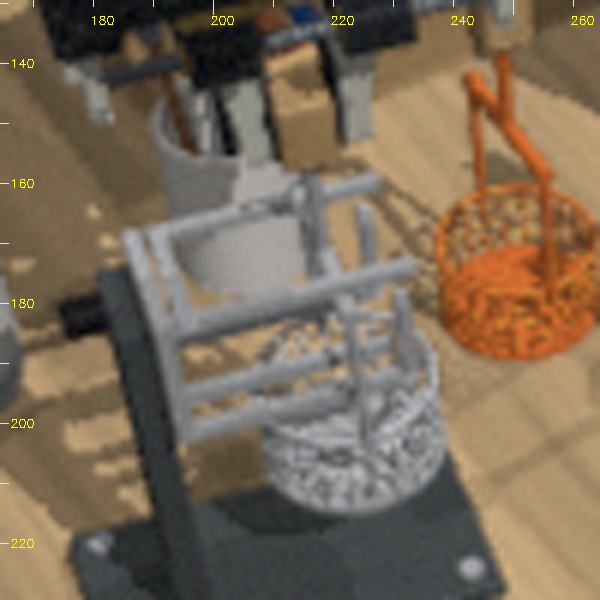

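carry_out(
  deltas=[
    [0,0.08,0,0,0,0],
    [0,0.08,0,0,0,0],
  ],
)

```text
t: 8.4
eef_pos: [0.534, -0.1987, 0.275]
ee_rot: [0.418, 1.567, 1.742]
force: [6.4, -2.3, -18.6]
width: 0.026
```

```bash
python3 - <<'E'
from h import *
goal([.539,-.2012,.2748],166)
E
```

```text
t 8.4 shift units [ 0.005 -0.138 -0.031] turn units [-0.027  0.056 -0.025] F [  6.37  -2.31 -18.58] pos [ 0.534  -0.1987  0.275 ] w 0.02598689227210881
```

carry_out(
  deltas=[
    [0,0.1,-0.02,0,0,0],
    [0,0.1,-0.01,0,0,0],
  ],
)

```text
t: 8.6
eef_pos: [0.5284, -0.1974, 0.2753]
ee_rot: [-0.55, 1.564, 0.774]
force: [7.7, -3.4, -18.9]
width: 0.0256
```

carry_out(
  deltas=[
    [0,0.1,-0.01,0,0,0],
    [0,0.1,0,0,0,0],
  ],
)

```text
t: 8.8
eef_pos: [0.5229, -0.1955, 0.2755]
ee_rot: [-0.882, 1.559, 0.442]
force: [8.5, -3.1, -20.7]
width: 0.0258
```

```bash
python3 - <<'E'
from h import *
goal([.539,-.2012,.2748],166)
E
```

```text
t 8.8 shift units [ 0.021 -0.425 -0.042] turn units [-0.023  0.103  0.125] F [  8.45  -3.06 -20.68] pos [ 0.5229 -0.1955  0.2755] w 0.025778286972462313
```

carry_out(
  deltas=[
    [0.025,0.1,-0.02,0,0,-0.05],
    [0.01,0.1,-0.01,0,0,-0.05],
  ],
)

```text
t: 9.0
eef_pos: [0.5171, -0.1943, 0.2746]
ee_rot: [-1.183, 1.548, 0.142]
force: [6.3, -3.3, -16.9]
width: 0.0256
```

```bash
python3 - <<'E'
from h import *
goal([.539,-.2012,.2748],166)
E
```

```text
t 9.0 shift units [ 0.006 -0.574 -0.033] turn units [-0.022  0.121  0.297] F [  6.3   -3.34 -16.86] pos [ 0.5171 -0.1943  0.2746] w 0.025558837506413218
```

carry_out(
  deltas=[
    [0,0.1,-0.02,0,0.04,0.1],
    [0,0.1,-0.01,0,0.04,0.1],
  ],
)

```text
t: 9.2
eef_pos: [0.5111, -0.1931, 0.2754]
ee_rot: [-1.223, 1.557, 0.103]
force: [7.8, -2.5, -19.9]
width: 0.0256
```

```bash
python3 - <<'E'
from h import *
goal([.539,-.2012,.2748],166)
E
```

```text
t 9.2 shift units [ 0.024 -0.725 -0.027] turn units [-0.019  0.066  0.182] F [  7.8   -2.52 -19.86] pos [ 0.5111 -0.1931  0.2754] w 0.02557754370837423
```

carry_out(
  deltas=[
    [0.02,0.1,-0.01,0,0.02,0.05],
    [0.015,0.1,-0.01,0,0.02,0.05],
  ],
)

```text
t: 9.4
eef_pos: [0.5056, -0.1914, 0.2747]
ee_rot: [-1.267, 1.559, 0.059]
force: [6.9, -1.8, -16.8]
width: 0.0258
```

```bash
python3 - <<'E'
from h import *
goal([.539,-.2012,.2748],166)
d=snap('scene','scene6'); crop('scene6',165,130,100,100,6,'s6')
E
```

```text
t 9.4 shift units [ 0.007 -0.871 -0.035] turn units [-0.013  0.05   0.159] F [  6.93  -1.79 -16.84] pos [ 0.5056 -0.1914  0.2747] w 0.02582463932227237
```

View pics/s6.png

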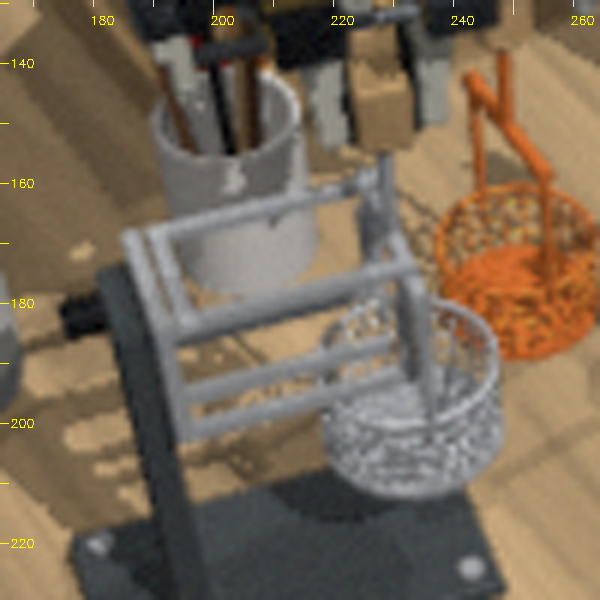

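carry_out(
  deltas=[
    [0.01,0.1,-0.01,0,0.02,0.03],
    [0.01,0.1,-0.01,0,0.02,0.03],
  ],
)

```text
t: 9.65
eef_pos: [0.4968, -0.1901, 0.2761]
ee_rot: [-1.569, 1.563, -0.242]
force: [-0.9, -0.4, -2.6]
width: 0.0261
```

carry_out(
  deltas=[
    [0,0.1,-0.01,0,0,0],
    [0,0.1,-0.01,0,0,0],
  ],
)

```text
t: 9.85
eef_pos: [0.4889, -0.1894, 0.2792]
ee_rot: [-1.616, 1.559, -0.289]
force: [-0.6, -0.5, -3.4]
width: 0.0259
```

carry_out(
  deltas=[
    [0,0.2,-0.02,0,0,0],
    [0,0.3,-0.02,0,0.03,0.1],
    [0,0.3,-0.02,0,0.02,0.1],
    [0,0.2,-0.02,0,0,0],
    [0,0,0,0,0,0],
  ],
)

```text
t: 10.35
eef_pos: [0.4449, -0.1825, 0.281]
ee_rot: [3.083, 1.567, -1.874]
force: [-0.6, -0.1, -2.6]
width: 0.0259
```

```bash
python3 - <<'E'
from h import *
goal([.452,-.179,.34],166)
goal([.513,.2295,.34],204)
d=snap('scene','scene7')
E
```

```text
t 10.35 shift units [-1.476 -0.152  0.122] turn units [ 0.006 -0.059 -0.003] F [-0.56 -0.08 -2.59] pos [ 0.4449 -0.1825  0.281 ] w 0.025877035221611718
t 10.35 shift units [-1.518  0.835 10.4  ] turn units [-9.494 -0.056 -0.023] F [-0.56 -0.08 -2.59] pos [ 0.4449 -0.1825  0.281 ] w 0.025877035221611718
```

View pics/scene7.png

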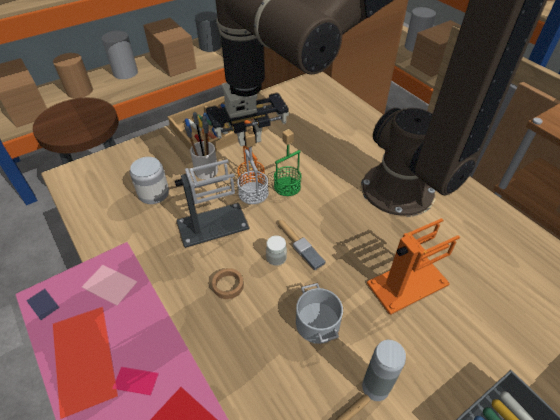

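carry_out(
  deltas=[
    [-0.4,0,0.05,0,0,0],
    [-0.5,0,0.1,0,0,0],
    [-0.4,0,0.2,0,0,0],
    [-0.2,0.02,0.4,0,0,0],
    [0,0.05,0.6,0,0,0],
  ],
)

```text
t: 10.9
eef_pos: [0.4567, -0.1297, 0.3426]
ee_rot: [3.068, 1.566, -1.891]
force: [-0.5, -0.8, -3.3]
width: 0.0258
```

carry_out(
  deltas=[
    [0,0.06,0.7,0,0,0],
    [0,0.06,0.8,0,0,0],
    [0,0.06,0.8,0,0,0],
    [0,0.06,0.8,0,0,0],
    [0,0.06,0.8,0,0,0],
  ],
)

```text
t: 11.4
eef_pos: [0.4856, 0.0295, 0.3427]
ee_rot: [-2.637, 1.566, -1.317]
force: [0.6, -0.3, -2.6]
width: 0.0258
```

```bash
python3 - <<'E'
from h import *
goal([.513,.2295,.34],166)
E
```

```text
t 11.4 shift units [0.044 0.573 5.014] turn units [-0.079 -0.062  0.034] F [ 0.55 -0.28 -2.65] pos [0.4856 0.0295 0.3427] w 0.02582269815425025
```

carry_out(
  deltas=[
    [0,0.09,0.8,0,0,0],
    [0,0.09,0.8,0,0,0],
    [0,0.09,0.8,0,0,0],
    [0,0.09,0.7,0,0,0],
    [0,0.09,0.6,0,0,0],
  ],
)

```text
t: 11.9
eef_pos: [0.5066, 0.1858, 0.3414]
ee_rot: [-2.504, 1.565, -1.182]
force: [0.4, 0.5, -2.6]
width: 0.0255
```

```bash
python3 - <<'E'
from h import *
goal([.513,.2295,.34],166)
E
```

```text
t 11.9 shift units [0.029 0.113 1.099] turn units [-0.056 -0.063  0.047] F [ 0.45  0.45 -2.61] pos [0.5066 0.1858 0.3414] w 0.025485403401791583
```

carry_out(
  deltas=[
    [0,0.06,0.5,0,0,0],
    [0,0.04,0.35,0,0,0],
    [0,0,0.1,0,0,0],
    [0,0,0,0,0,0],
    [0,0,0,0,0,0],
  ],
)

```text
t: 12.4
eef_pos: [0.513, 0.228, 0.3396]
ee_rot: [-2.846, 1.564, -1.521]
force: [-0.3, -0.1, -2.4]
width: 0.0256
```

```bash
python3 - <<'E'
from h import *
goal([.513,.2295,.34],166)
s=arm.get_state();d=cams.grab_frame('wrist');d['T']=tcpT(s)@d['hand_eye'];np.save('pics/wrist8.npy',d,allow_pickle=True);cv2.imwrite('pics/wrist8.png',d['pixels'][:,:,::-1])
snap('scene','scene8');snap('side','side8')
crop('scene8',250,180,130,170,4.5/1.3,'s8'); crop('side8',140,130,130,170,4.5/1.3,'d8')
E
python3 -c "
import cv2,numpy as np
a=cv2.imread('pics/s8.png');b=cv2.imread('pics/d8.png');cv2.imwrite('pics/sd8.png',cv2.resize(np.hstack([a,b]),None,fx=.88,fy=.88))"
```

```text
t 12.4 shift units [-0.011  0.009  0.036] turn units [-0.019 -0.096  0.029] F [-0.29 -0.15 -2.36] pos [0.513  0.228  0.3396] w 0.025624245120162766
```

View pics/wrist8.png

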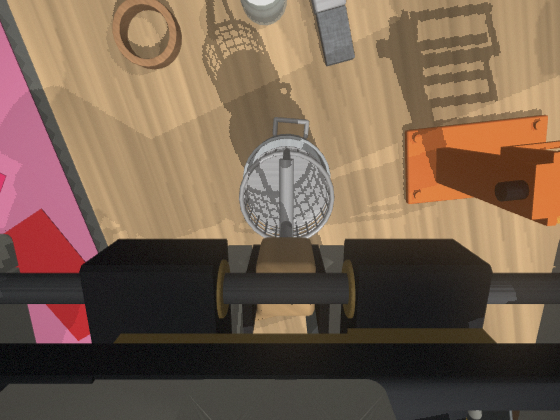

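View pics/sd8.png

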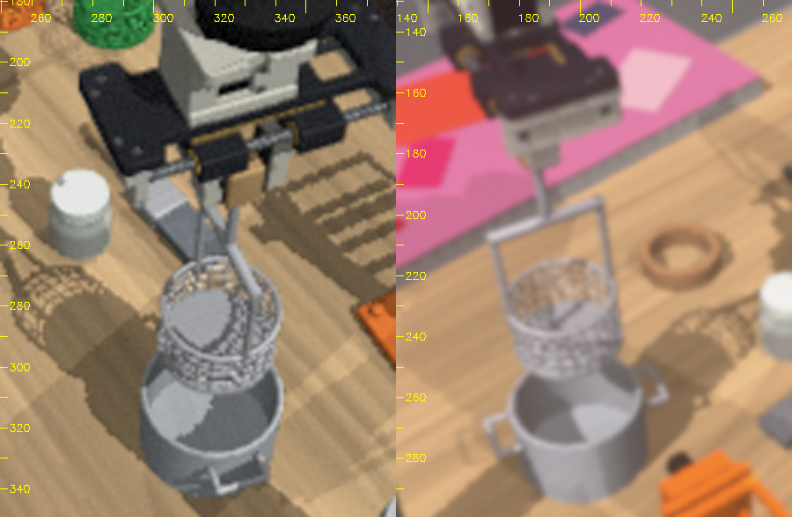

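```bash
python3 - <<'E'
from h import *
crop('scene8',290,240,70,80,7,'s8b'); crop('side8',165,185,70,80,7,'d8b')
E
python3 -c "
import cv2,numpy as np
a=cv2.imread('pics/s8b.png');b=cv2.imread('pics/d8b.png');cv2.imwrite('pics/sd8b.png',cv2.resize(np.hstack([a,b]),None,fx=.8,fy=.8))"
```

```text
(no output)
```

View pics/sd8b.png

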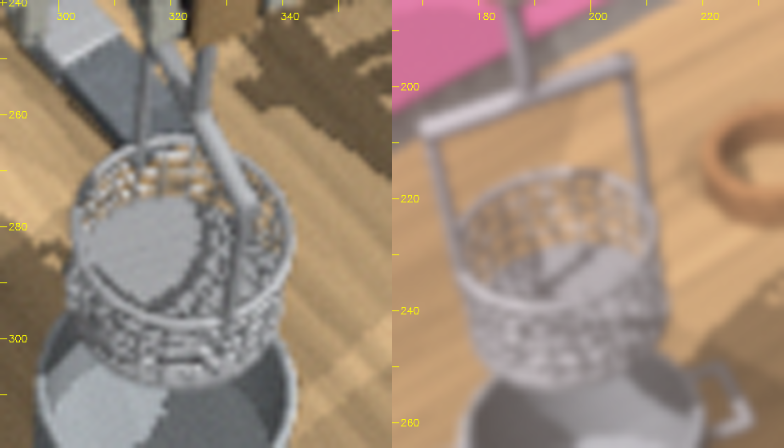

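```bash
python3 - <<'E'
from h import *
np.set_printoptions(precision=4,suppress=True)
s=load('scene0');d=load('side0')
th=np.linspace(0,2*np.pi,180)
def bb(c,p,r):
    q=proj(c,np.c_[p[0]+r*np.cos(th),p[1]+r*np.sin(th),np.full_like(th,p[2])]);return np.r_[q[:,0].min(),q[:,0].max(),q[:,1].min(),q[:,1].max()]
def fit(obs,r,z=None):
    f=lambda p:np.concatenate([bb(c,[p[0],p[1],p[2] if z is None else z],r)-np.array(o) for c,o in obs])
    R=least_squares(f,[.513,.229,.1]);print(R.x,np.round(R.fun,1))
    
pot=[(s,[295.7,342,287,329.3]),(d,[176.3,219.7,244,276])]
bas=[(s,[302.4,342,263.3,298]),(d,[175.4,211.8,214,239.9])]
for o,r,z in [(pot,.057,.075),(bas,.045,.194)]:
    fit(o,r);fit(o,r,z);fit(o[:1],r,z);fit(o[1:],r,z)
E
```

```text
[0.5139 0.2289 0.0761] [-0.3  0.3  0.1 -0.1 -0.2  0.2 -0.2  0.2]
[0.514  0.2285 0.1   ] [-0.4  0.1  0.3  0.  -0.   0.3  0.   0.4]
[0.5134 0.2285 0.1   ] [-0.3  0.3  0.1 -0.1]
[0.5149 0.2284 0.1   ] [-0.2  0.2 -0.2  0.1]
[0.5123 0.2265 0.1941] [-0.5  0.2 -0.1 -0.3 -0.6  0.3  0.5 -0.1]
[0.5123 0.2264 0.1   ] [-0.5  0.2 -0.  -0.3 -0.5  0.3  0.5 -0.1]
[0.5123 0.2269 0.1   ] [-0.4  0.4  0.1 -0.1]
[0.5127 0.2257 0.1   ] [-0.4  0.4  0.3 -0.3]
```

```bash
python3 - <<'E'
from h import *
goal([.5145,.2292,.34],166)
E
```

```text
t 12.55 shift units [-0.004 -0.027  0.043] turn units [-0.027 -0.089  0.034] F [ 0.07 -0.62 -2.91] pos [0.513  0.2278 0.3398] w 0.025731997632786552
```

carry_out(
  deltas=[
    [0,-0.03,0.04,-0.02,-0.09,0.03],
    [0.4,0,0,0,0,0],
    [0.5,0,0,0,0,0],
    [0.3,0,0,0,0,0],
    [0,0,0,0,0,0],
  ],
)

```text
t: 13.05
eef_pos: [0.5155, 0.2273, 0.2924]
ee_rot: [-0.475, 1.566, 0.848]
force: [0.8, 0.1, -2.9]
width: 0.0254
```

```bash
python3 - <<'E'
from h import *
goal([.5145,.2292,.285],166)
E
```

```text
t 13.05 shift units [0.186 0.037 0.039] turn units [-0.039  0.064  0.033] F [ 0.81  0.06 -2.9 ] pos [0.5155 0.2273 0.2924] w 0.025422832626998466
```

carry_out(
  deltas=[
    [0.18,0.03,0.05,-0.03,0.06,0.03],
    [0,0,0,0,0,0],
    [0,0,0,0,0,0],
  ],
)

```text
t: 13.35
eef_pos: [0.5157, 0.2298, 0.2865]
ee_rot: [-0.938, 1.569, 0.388]
force: [-0.5, -0.3, -3.0]
width: 0.0257
```

```bash
python3 - <<'E'
from h import *
goal([.5145,.2292,.285],166)
snap('scene','scene9');snap('side','side9')
crop('scene9',280,250,80,100,7,'s9b'); crop('side9',160,210,75,100,7,'d9b')
E
python3 -c "
import cv2,numpy as np
a=cv2.imread('pics/s9b.png');b=cv2.imread('pics/d9b.png');cv2.imwrite('pics/sd9b.png',cv2.resize(np.hstack([a,b]),None,fx=.72,fy=.72))"
```

```text
t 13.35 shift units [ 0.037  0.025 -0.022] turn units [-0.008  0.019  0.025] F [-0.45 -0.33 -3.  ] pos [0.5157 0.2298 0.2865] w 0.02568510979601452
```

View pics/sd9b.png

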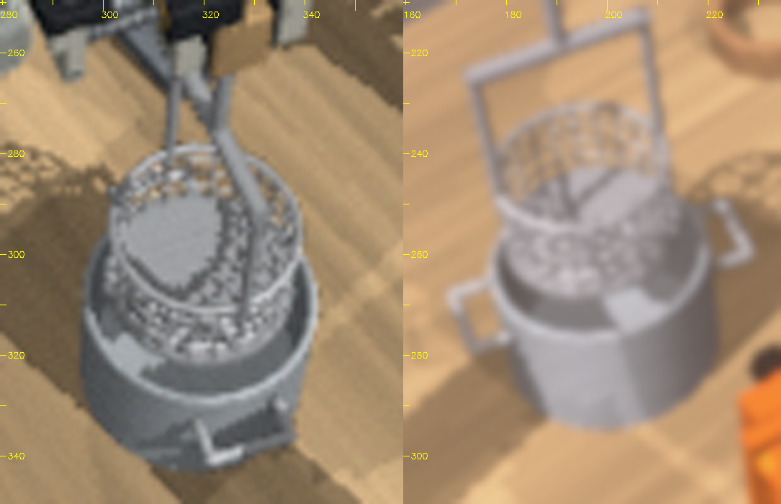

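```bash
python3 - <<'E'
from h import *
np.set_printoptions(precision=4,suppress=True)
s=load('scene0');d=load('side0')
th=np.linspace(0,2*np.pi,180)
def bb(c,p,r):
    q=proj(c,np.c_[p[0]+r*np.cos(th),p[1]+r*np.sin(th),np.full_like(th,p[2])]);return np.r_[q[:,0].min(),q[:,0].max(),q[:,1].min(),q[:,1].max()]
o=[(s,[301.1,339.6,278.5,311.4]),(d,[178.2,212.7,229.1,255.7])]
R=least_squares(lambda p:np.concatenate([bb(c,p,.045)-np.array(q) for c,q in o]),[.513,.229,.14]);print(R.x,R.fun)
goal([.5145,.2292,.265],166)
E
```

```text
[0.5148 0.2283 0.1387] [-0.4101 -0.1599 -0.972   0.0582 -1.0663  0.3444  1.0276 -0.1191]
t 13.45 shift units [ 0.533  0.022 -0.021] turn units [-0.009  0.018  0.021] F [ 0.05 -0.66 -3.12] pos [0.5155 0.2298 0.2863] w 0.025947559610358745
```

carry_out(
  deltas=[
    [0.25,0.02,0,0,0,0.02],
    [0.25,0,0,0,0,0],
    [0,0,0,0,0,0],
  ],
)

```text
t: 13.75
eef_pos: [0.5147, 0.2303, 0.2652]
ee_rot: [-0.139, 1.568, 1.187]
force: [-0.6, -0.6, -2.4]
width: 0.0257
```

```bash
python3 - <<'E'
from h import *
goal([.5148,.2302,.225],166)
E
```

```text
t 13.75 shift units [ 1.004 -0.002 -0.003] turn units [-0.008  0.034  0.005] F [-0.64 -0.61 -2.43] pos [0.5147 0.2303 0.2652] w 0.02570556814475459
```

Entering the pot without contact. Continuing down.

carry_out(
  deltas=[
    [0.25,0,0,0,0.03,0],
    [0.25,0,0,0,0,0],
    [0.25,0,0,0,0,0],
    [0,0,0,0,0,0],
  ],
)

```text
t: 14.15
eef_pos: [0.5143, 0.23, 0.2316]
ee_rot: [2.667, 1.57, -2.291]
force: [-0.4, 0.2, -3.5]
width: 0.0258
```

```bash
python3 - <<'E'
from h import *
goal([.5148,.2302,.203],166)
E
```

```text
t 14.15 shift units [ 0.715 -0.011  0.009] turn units [-0.008 -0.015 -0.008] F [-0.44  0.22 -3.47] pos [0.5143 0.23   0.2316] w 0.025756538972568743
```

carry_out(
  deltas=[
    [0.2,0,0,0,0,0],
    [0.2,0,0,0,0,0],
    [0.12,0,0,0,0,0],
    [0,0,0,0,0,0],
  ],
)

```text
t: 14.55
eef_pos: [0.5145, 0.23, 0.2089]
ee_rot: [2.828, 1.569, -2.129]
force: [0.4, 0.4, -2.6]
width: 0.0256
```

carry_out(
  deltas=[
    [0.06,0,0,0,0,0],
    [0,0,0,0,0,0],
  ],
)

```text
t: 14.75
eef_pos: [0.5147, 0.23, 0.2065]
ee_rot: [3.047, 1.57, -1.911]
force: [-0.8, 0.2, -2.1]
width: 0.0256
```

```bash
python3 - <<'E'
from h import *
goal([.5148,.2302,.2004],166)
E
```

```text
t 14.75 shift units [ 0.152 -0.002  0.005] turn units [-0.007 -0.017 -0.002] F [-0.79  0.17 -2.1 ] pos [0.5147 0.23   0.2065] w 0.025623335627914873
```

carry_out(
  deltas=[
    [0.05,0,0,0,0,0],
    [0,0,0,0,0,0],
  ],
)

```text
t: 14.95
eef_pos: [0.5149, 0.2302, 0.2048]
ee_rot: [-2.348, 1.57, -1.022]
force: [1.1, -0.2, -3.9]
width: 0.0259
```

carry_out(
  deltas=[
    [0.04,0,0,0,0,0],
    [0,0,0,0,0,0],
  ],
)

```text
t: 15.15
eef_pos: [0.5151, 0.2303, 0.2034]
ee_rot: [-1.552, 1.57, -0.226]
force: [0.1, -0.1, -2.6]
width: 0.026
```

carry_out(
  deltas=[
    [0.03,0,0,0,0,0],
    [0,0,0,0,0,0],
  ],
)

```text
t: 15.35
eef_pos: [0.5151, 0.2303, 0.2023]
ee_rot: [-1.374, 1.57, -0.048]
force: [0.2, 0.6, -2.9]
width: 0.0255
```

carry_out(
  deltas=[
    [0.03,0,0,0,0,0],
    [0,0,0,0,0,0],
  ],
)

```text
t: 15.55
eef_pos: [0.5151, 0.2303, 0.201]
ee_rot: [-1.3, 1.57, 0.026]
force: [0.1, -0.4, -2.7]
width: 0.0255
```

carry_out(
  deltas=[
    [0.025,0,0,0,0,0],
    [0,0,0,0,0,0],
  ],
)

```text
t: 15.75
eef_pos: [0.5156, 0.2305, 0.201]
ee_rot: [-1.175, 1.568, 0.151]
force: [0.1, 1.3, -3.3]
width: 0.0257
```

carry_out(
  deltas=[
    [0.025,0,0,0,0,0],
    [0,0,0,0,0,0],
  ],
)

```text
t: 15.95
eef_pos: [0.5159, 0.2307, 0.2008]
ee_rot: [-1.075, 1.567, 0.252]
force: [0.0, 0.6, -2.7]
width: 0.0256
```

carry_out(
  deltas=[
    [0.025,0,0,0,0,0],
    [0,0,0,0,0,0],
  ],
)

```text
t: 16.15
eef_pos: [0.5163, 0.2308, 0.2008]
ee_rot: [-1.048, 1.566, 0.279]
force: [-0.4, -0.2, -2.9]
width: 0.0258
```

carry_out(
  deltas=[
    [0.04,0.02,-0.01,0,0,0],
    [0,0,0,0,0,0],
  ],
)

```text
t: 16.35
eef_pos: [0.5163, 0.2307, 0.2008]
ee_rot: [-1.058, 1.563, 0.27]
force: [0.7, 0.7, -2.6]
width: 0.026
```

carry_out(
  deltas=[
    [0,0,0,0,0,0],
    [0,0,0,0,0,0],
  ],
)

```text
t: 16.55
eef_pos: [0.5166, 0.2309, 0.2008]
ee_rot: [-1.044, 1.563, 0.284]
force: [-0.6, -0.7, 1.3]
width: 0.0257
```

```bash
python3 - <<'E'
from h import *
goal([.5148,.2302,.2004],166)
snap('scene','scene10');snap('side','side10')
crop('scene10',280,250,80,100,7,'s9b'); crop('side10',160,210,75,100,7,'d9b')
goal([.5148,.2302,.2004],166)
E
python3 -c "
import cv2,numpy as np
a=cv2.imread('pics/s9b.png');b=cv2.imread('pics/d9b.png');cv2.imwrite('pics/sd10b.png',cv2.resize(np.hstack([a,b]),None,fx=.72,fy=.72))"
```

```text
t 16.55 shift units [ 0.008  0.04  -0.027] turn units [0.016 0.058 0.1  ] F [-0.61 -0.74  1.26] pos [0.5166 0.2309 0.2008] w 0.02565001142609761
t 16.65 shift units [ 0.009  0.039 -0.027] turn units [0.017 0.057 0.099] F [-0.35 -0.59  1.06] pos [0.5166 0.2309 0.2008] w 0.025554555115189923
```

View pics/sd10b.png

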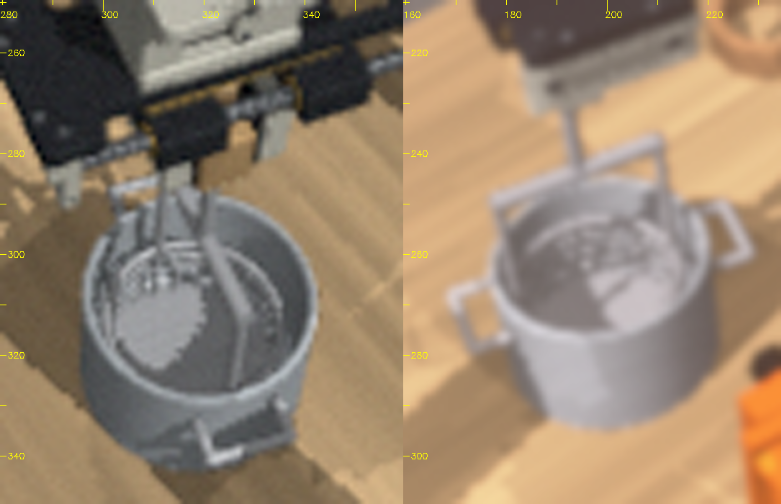

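carry_out(
  deltas=[
    [0,0,0,0,0,0],
    [0,0,0,0,0,0],
    [0,0,0,0,0,0],
    [0,0,0,0,0,0],
  ],
  hand=0.3,
  newtons=15,
)

```text
t: 17.05
eef_pos: [0.5167, 0.231, 0.2004]
ee_rot: [-1.061, 1.563, 0.267]
force: [0.3, 0.6, 0.5]
width: 0.0522
```

```bash
python3 - <<'E'
from h import *
goal([.5148,.2302,.30],166)
s=arm.get_state();d=cams.grab_frame('wrist');cv2.imwrite('pics/wrist11.png',d['pixels'][:,:,::-1])
E
```

```text
t 17.05 shift units [-2.489  0.025 -0.02 ] turn units [0.017 0.056 0.099] F [0.34 0.64 0.53] pos [0.5167 0.231  0.2004] w 0.05224517306722311
```

View pics/wrist11.png

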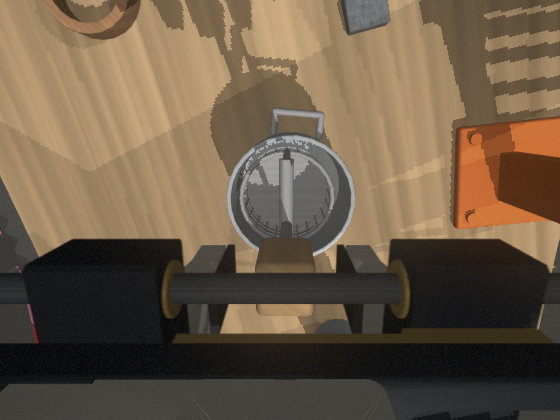

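Both fingers are clear of the grip, so I'll retreat straight up.

carry_out(
  deltas=[
    [-0.15,0,0,0,0,0],
    [-0.3,0,0,0,0,0],
    [-0.6,0,0,0,0,0],
    [-0.8,0,0,0,0,0],
    [-0.8,0,0,0,0,0],
  ],
)

```text
t: 17.6
eef_pos: [0.5142, 0.2294, 0.3084]
ee_rot: [-2.388, 1.568, -1.061]
force: [0.1, -0.3, 0.0]
width: 0.061
```

carry_out(
  deltas=[
    [-0.5,0,0,0,0,0],
    [-0.3,0,0,0,0,0],
    [0,0,0,0,0,0],
    [0,0,0,0,0,0],
  ],
)

```text
t: 18.0
eef_pos: [0.5154, 0.23, 0.3495]
ee_rot: [-0.998, 1.56, 0.329]
force: [-0.6, 0.7, 0.3]
width: 0.0615
```

```bash
python3 - <<'E'
from h import *
goal([.5148,.2302,.30],166)
snap('scene','scene12');snap('side','side12')
crop('scene12',270,230,90,120,6,'a'); crop('side12',150,190,90,120,6,'b')
s=arm.get_state();d=cams.grab_frame('wrist');cv2.imwrite('pics/wrist12.png',d['pixels'][:,:,::-1])
E
python3 -c "
import cv2,numpy as np
a=cv2.imread('pics/a.png');b=cv2.imread('pics/b.png');cv2.imwrite('pics/sd12.png',cv2.resize(np.hstack([a,b]),None,fx=.72,fy=.72))"
```

```text
t 18.0 shift units [ 1.238  0.027 -0.005] turn units [0.016 0.083 0.129] F [-0.56  0.66  0.3 ] pos [0.5154 0.23   0.3495] w 0.061549350525851615
```

View pics/sd12.png

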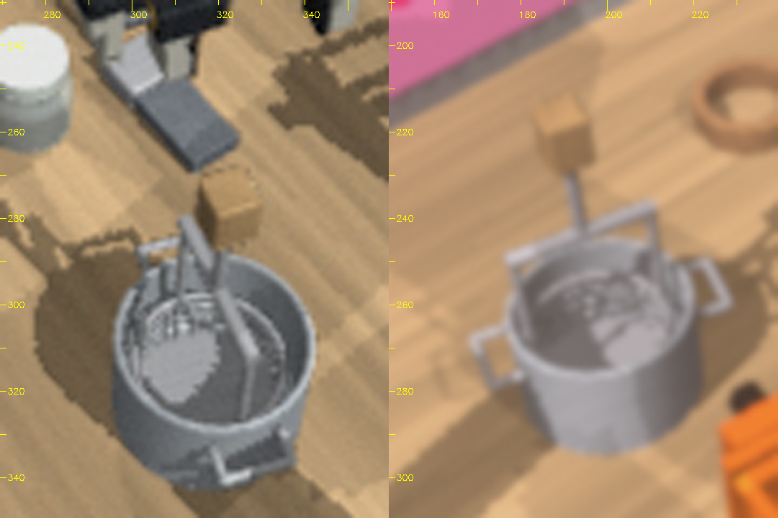

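View pics/scene12.png

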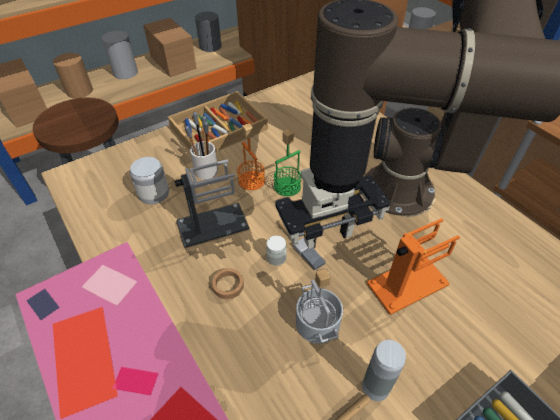

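```bash
python3 - <<'E'
from h import *
s=load('scene0');d=load('side0')
print(tri([ray(s,(323,277.4)),ray(d,(190.2,221))]))
a=cv2.imread('pics/scene0.png');b=cv2.imread('pics/scene12.png')
print(proj(s,[[.514,.2287,.213]]),proj(d,[[.514,.2287,.213]]))
df=(cv2.absdiff(a,b).max(2)>60).astype('uint8')*255;cv2.imwrite('pics/diff.png',df)
E
```

```text
(array([0.51538978, 0.23131632, 0.21388332]), [np.float64(0.34663316011502043), np.float64(0.3466331601150789)])
[[322.65359544 276.34200268]] [[191.37869077 221.1422515 ]]
```

View pics/diff.png

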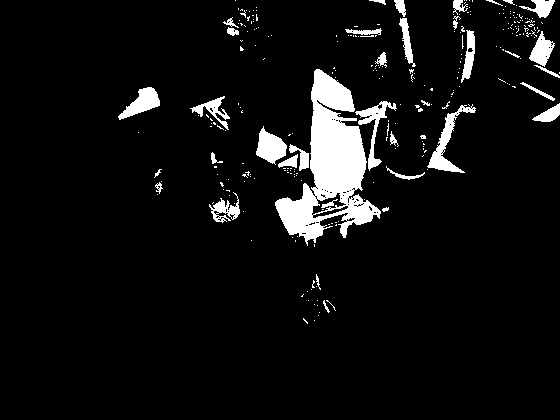

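The grip measures 0.214 m high; 0.213 m is expected for a basket standing flat. Only the basket and the arm with its shadow differ from the first picture. Handing in.

```bash
python3 - <<'E'
from h import *
print(arm.job_done())
E
```

```text
the job is handed in; nothing more can be done
None
```

The basket is off its hook and standing in the rinse pot. The gripper has let go and is about 0.15 m above where it released, touching nothing. I handed the job in at about 18 s; no verdict was reported.

- **Unhooking:** I lifted the crossbar until it touched the keeper, about 31 mm up. Then I drew it out forwards at about 14–17.5 N net of the 3 N weight. That ran slightly above the 14–16 N band at times, but the highest reading was 17.6 N, under the 22 N limit. About 9 N of horizontal drag also showed during the draw.
- **Placing:** Forces stayed near the basket's own weight on the way down, with no sign of touching the pot wall. At the bottom I felt about 4 N of support and then released.
- **Last checks:** The grip measured 0.214 m high, where 0.213 m is expected for a basket standing flat. It is about 3 mm off the pot's axis. The before-and-after picture difference showed only the basket and the arm with its shadows.
- **Disagreement:** At the pot bottom the descent stalled at 0.2008 m, about the predicted floor height. The force did not show contact until four small steps later.

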